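# Fetch the check weight from behind the reagent bottles

### The job

Move the three reagent bottles from the white tray to stand on the green side mat, so that all three are there together, and only then take the brass check weight from behind them and stand it in the middle of the balance's round pan. With the weight there, put every bottle back in the tray on the very same dark spot it stood on at the start. Keep the bottles and the weight upright throughout.

Things in the scene. Friction and masses are not known exactly. Their poses are not given: they have to be found in the camera images.
- buffer_bottle_center (a point): blue-capped clear reagent bottle, 56 mm across, 103 mm tall (body to 86 mm, then a cap 34 mm across); the point is on its axis half-way up, 51.5 mm above its underside; z up
- stain_bottle_center (a point): black-capped reagent bottle in the tray (another like it stands at the back of the desk: leave that one), the smallest of the three, 46 mm across, 85 mm tall (body to 71 mm, then a cap 28 mm across); the point is on its axis half-way up, 42.5 mm above its underside; z up
- amber_bottle_center (a point): amber (brown) jar with an orange cap, 52 mm across, 100 mm tall; the point is on its axis half-way up, 50 mm above its underside; z up
- cal_weight_center (a point): brass-coloured 200 g check weight with a knob, 30 mm across, 48 mm tall; it stands at the back of the tray behind the bottles; the point is on its axis half-way up, 24 mm above its underside; z up
- reagent_tray: fixed white tray, 150 mm (x) by 212 mm (y), floor 6 mm above the desk, lip 10 mm high; origin under its centre, x away from the robot. Dark flat spots mark the places on its floor: three for bottles, 64 mm across, centred at (-20, 0), (30, 66) and (30, -66) mm in its x, y, and a small one for the weight at (42, 0). Which bottle stands on which spot differs from start to start; each stands centred on one
- side_mat: fixed flat green mat with a white border line, 180 mm (x) by 140 mm (y), 4 mm thick; origin under its centre. It lies left or right of the tray, the balance on the other side
- pan (a point): centre of the upper face of the balance's round steel pan, 100 mm across, 44 mm above the desk; the balance is a fixed white box 180 by 140 mm, 36 mm high, with its display toward the robot
Mind the look-alikes: they are no part of the job. There is more than one size of the part that bears amber_bottle_center; the job needs the smallest.

How it is judged:
On the way, in this order (a step that is already met when the one before it is completed fails the run):
1. all three bottles stand upright on the side mat, let go, while the weight is still in its place in the tray (x of buffer_bottle_center in the frame of side_mat between -0.09 and 0.09 m and y of buffer_bottle_center in the frame of side_mat between -0.07 and 0.07 m and z of buffer_bottle_center in the frame of side_mat below 0.0635 m and angle between each of buffer_bottle_center, stain_bottle_center, amber_bottle_center's own z axis and vertical below 0.1 rad and contact force between each of buffer_bottle, stain_bottle, amber_bottle and the fingers below 0.2 N and x of stain_bottle_center in the frame of side_mat between -0.09 and 0.09 m and y of stain_bottle_center in the frame of side_mat between -0.07 and 0.07 m and z of stain_bottle_center in the frame of side_mat below 0.0545 m and x of amber_bottle_center in the frame of side_mat between -0.09 and 0.09 m and y of amber_bottle_center in the frame of side_mat between -0.07 and 0.07 m and z of amber_bottle_center in the frame of side_mat below 0.062 m and distance of cal_weight_center from where it was at the start of the episode below 0.03 m), for 0.2 s.
2. the weight stands upright in the middle of the pan (within 15 mm), let go, while all three bottles are still on the mat (x of buffer_bottle_center in the frame of side_mat between -0.09 and 0.09 m and y of buffer_bottle_center in the frame of side_mat between -0.07 and 0.07 m and z of buffer_bottle_center in the frame of side_mat below 0.0635 m and angle between each of buffer_bottle_center, stain_bottle_center, amber_bottle_center, cal_weight_center's own z axis and vertical below 0.1 rad and contact force between each of buffer_bottle, stain_bottle, amber_bottle, cal_weight and the fingers below 0.2 N and x of stain_bottle_center in the frame of side_mat between -0.09 and 0.09 m and y of stain_bottle_center in the frame of side_mat between -0.07 and 0.07 m and z of stain_bottle_center in the frame of side_mat below 0.0545 m and x of amber_bottle_center in the frame of side_mat between -0.09 and 0.09 m and y of amber_bottle_center in the frame of side_mat between -0.07 and 0.07 m and z of amber_bottle_center in the frame of side_mat below 0.062 m and horizontal distance between cal_weight_center and pan below 0.015 m and z of cal_weight_center in the frame of pan between 0.014 and 0.034 m), for 0.2 s.
At the end, for the whole second after the job is handed in: the weight stands upright and at rest on the pan, within 15 mm of its middle; each bottle stands upright and at rest within 15 mm of where it stood at the start; all released (horizontal distance between cal_weight_center and pan below 0.015 m and z of cal_weight_center in the frame of pan between 0.014 and 0.034 m and angle between each of cal_weight_center, buffer_bottle_center, stain_bottle_center, amber_bottle_center's own z axis and vertical below 0.1 rad and contact force between cal_weight and the fingers below 0.2 N and linear speed of each of cal_weight, buffer_bottle, stain_bottle, amber_bottle below 0.02 m/s and distance of each of buffer_bottle_center, stain_bottle_center, amber_bottle_center from where it was at the start of the episode below 0.015 m); the robot touches nothing.
It fails at once if a bottle or the weight is tipped by more than about 35 degrees (angle between any of buffer_bottle_center, stain_bottle_center, amber_bottle_center, cal_weight_center's own z axis and vertical above 0.6 rad).
It also fails if it takes over 138 s, if anything falls off the work surface, if the arm or the gripper's body presses on something with over 40 N, if the wrist force passes 120 N, or if a joint passes its speed limit or range.

### The arm

A 6-joint arm with a two-finger parallel gripper is mounted at the origin on a cart in front of the work surface, level with it; the furniture and walls round the work are solid. World frame = base frame: x ahead of the robot, y to its left, z up, the work surface at z = 0. Lengths are in m, angles in rad, forces in N, time in s.
With the tool pointing down it reaches from about 0.35 to 0.975 m from the base axis. Payload 4.9 kg.
Tool frame: the origin (TCP) lies at the very end of the fingers, on their centre line; the grasp point (between the pads) lies 19 mm behind it (pinch_z is the distance from the TCP to the grasp point, in m); z points along the fingers, y is the line along which they close (so a half turn about z gives the same grasp; the last joint's range is limited). The gripper opens to 85 mm and grips with 20 to 120 N. Pads are 22 mm wide; open, the fingers measure 114 mm over their backs; the gripper's body (76 mm by 85 mm) begins 54 mm behind the grasp point. The pads swing forward as they close: fully open they stand 13 mm farther back than shut.
Start: joints at [-1.42, 0.053, 1.613, -0, 1.476, -0.119], TCP at [0.167, -0.602, 0.231] pointing down, gripper open.
Joint ranges: [-3.01, 3.01], [-1.01, 2.22], [0.06, 2.58], [-1.02, 4.17], [0.09, 2.62], [-3.14, 3.14]. Speed limits (rad/s): [2.57, 2.57, 3.14, 3.14, 3.14, 3.14].

### API

Orientations are given as a unit quaternion [w, x, y, z].
In Python, from plant import * gives the robot as it stands. The module is installed in compiled form; this text tells all that it offers.
- The arm moves only by the tool play_rows, never from a script. Its arguments are lists of equal length, an entry for each row: "linear": the shift along the world's x, y, z in m, a list of three; "turn": the turn about the world's z in degrees. A call has 1 to 8 rows; each row shifts and turns the commanded pose from where the row before left it; what a row does not reach is not made up. A row lasts 1/8 s, in which the tool goes at most 62.5 mm and 10.7 degrees, less where a joint would pass 70% of its speed; a pose out of reach is approached as far as the arm can. A call is refused whole if a number of a shift passes 0.0625 or a number of a turn 10.7, either way. A call with a gripper value outside its range is refused whole. "hand" is the finger opening in m, from 0 to 0.0854, set as the call begins (left out, the last holds). The fingers move at their own pace and stop on an object; the grip force is fixed at half the most. Time passes only in rows, so rows that do not move let the fingers close. It gives the time, the measured TCP pose, the force, the opening and the grip force at its end, in the units of the state.
- state(): the state, without advancing time (a new reading comes with each control period).
- grab_frame(name): name is "scene" or "top" or "wrist"; returns the picture (400x640x3 uint8, red, green, blue); there is no depth.
- camera_info(name): a dict with "camera_matrix" (3x3 intrinsics, pixels), "origin" and "attitude" of the camera in the world; the wrist camera has in their place "mount" (4x4, takes a point from camera to tool coordinates, whose origin is the TCP and whose axes are the flange's). Camera axes: x right, y down, z forward; pixel columns grow to the right and rows downward; lengths in m; the calibration is good to about 2 mm. A picture is of the moment at which its call begins: read the wrist's pose just before it. camera_info takes no time and is no camera call.
- job_done(): hands the job in; it is judged then, once.
Trained networks look in the newest picture that a camera, given by its name, has taken for a name from the list of things; names that differ only in an ending like _2 or _b are one class to them, and where a whole thing is asked for, a point or a joint stands for the part that bears it (a point fixed in the world has none). Each returns a list of dicts, best first, with "p" (0 to 1); they miss things now and then, are a little off and sometimes report something else, mostly with a low value. They report only what shows in the picture. A call takes as long as a camera call. They do not tell look-alikes from the thing itself.
- trace(camera, thing): "region" (400x640 bool, what is visible of it) and "location" ([column, row] in pixels, amid what is visible of it).
The state is a dict: "time": time; "joint_pos": joint angles; "joint_vel": joint speeds; "joint_efforts": joint torques, N m; "tool_pos": TCP position; "tool_rot": TCP orientation; "contact_force": force on the tool from outside, world axes, zero at the start; "ft_torque": the same for the moment, N m; "gripper_width": opening from 0.0 (shut) to 1.0 (fully open); "grasp_force": force on a finger pad.
Only numpy, scipy, OpenCV 4.12 (cv2) and the standard library are available. Lean on these libraries where they do the work, as an engineer would, in place of code of your own. Each camera call takes 0.05 s, during which the arm holds its last target. There are 200 camera calls.

## Working session

There is one attempt and no reset: what is moved stays moved. The work goes in short steps, Python scripts to look and compute and a tool call to move; the robot and the scene stay as the last step left them, time stands still between calls to the robot, and variables do not carry over. Pictures are saved under pics/ and viewed, at most 14 in all, crops included, and the job is handed in when it is done.

Besides the shell and the picture viewer there is one more tool, called after "Request:" in YAML: its name, and indented under it one key for each argument. play_rows: Moves the arm, as the interface text tells. Its arguments: {"type":"object","properties":{"linear":{"type":"array","items":{"type":"array","items":{"type":"number"}}},"turn":{"type":"array","items":{"type":"number"}},"hand":{"type":"number"}},"required":["linear","turn"]}

```bash
mkdir -p pics
python3 - <<'E'
from plant import *
import cv2,numpy as np
for n in("scene","top"):
    f=grab_frame(n); cv2.imwrite(f"pics/{n}0.png",f[:,:,::-1])
    c=camera_info(n); print(n,c)
print(camera_info("wrist"))
s=state();print(s)
E
```

```text
scene {'camera_matrix': array([[470.51457338,   0.        , 321.22846104],
       [  0.        , 470.51457338, 196.84388658],
       [  0.        ,   0.        ,   1.        ]]), 'origin': array([0.03480531, 0.60239037, 0.74414721]), 'attitude': array([ 0.14083604, -0.33280489,  0.84783741, -0.38804362])}
top {'camera_matrix': array([[462.12921493,   0.        , 312.90966487],
       [  0.        , 462.12921493, 205.16230305],
       [  0.        ,   0.        ,   1.        ]]), 'origin': array([ 0.26200601, -0.05369223,  1.09178144]), 'attitude': array([-0.12088557,  0.79085474, -0.59319376,  0.0897587 ])}
{'camera_matrix': array([[282.772824  ,   0.        , 321.27742104],
       [  0.        , 282.772824  , 201.76615977],
       [  0.        ,   0.        ,   1.        ]]), 'mount': array([[ 1.58563304e-05, -9.64282408e-01, -2.64876267e-01,
         6.80127466e-02],
       [ 9.99999997e-01, -4.55297467e-06,  7.64382704e-05,
         2.20795054e-04],
       [-7.49140544e-05, -2.64876267e-01,  9.64282405e-01,
        -1.42948435e-01],
       [ 0.00000000e+00,  0.00000000e+00,  0.00000000e+00,
         1.00000000e+00]])}
{'time': 0.1, 'joint_pos': array([-1.41999888e+00,  5.32994821e-02,  1.61418742e+00, -1.31228404e-05,
        1.47599990e+00, -1.18978811e-01]), 'joint_vel': array([-1.80543420e-03, -2.54412501e-03, -4.42282741e-03,  3.43146155e-04,
        1.37218848e-05, -5.76591108e-04]), 'joint_efforts': array([ 1.02628317e-03, -3.94900775e+01, -3.71364570e+01, -6.89897547e-05,
        3.93555456e-03, -9.54455544e-06]), 'tool_pos': array([ 0.16649467, -0.60181681,  0.23016225]), 'tool_rot': array([-9.46850692e-04,  9.90915853e-01,  1.34480016e-01, -2.15972137e-05]), 'contact_force': array([-0.1838649 ,  0.03000645,  0.5382413 ]), 'ft_torque': array([ 0.00414375, -0.01112639,  0.03566452]), 'grasp_force': 0.0, 'gripper_width': 1.0002051275689254}
```

View pics/top0.png

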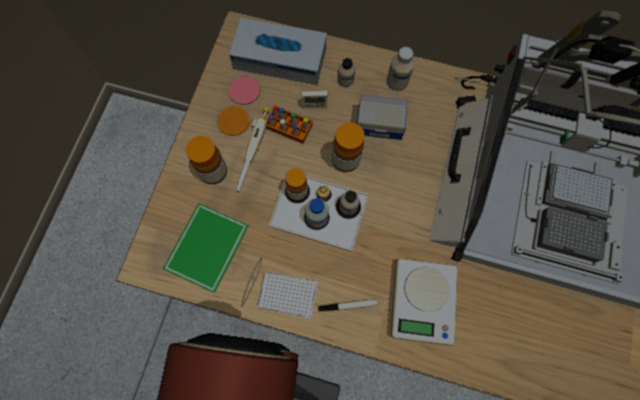

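View pics/scene0.png

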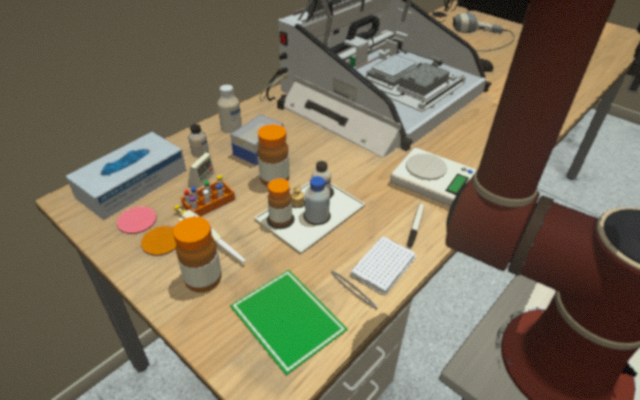

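The top view shows the tray at about (320,210), the mat at (206,247) and the balance pan at (427,288). Amber is at (297,185), buffer at (317,212), stain at (349,204) and the weight at (324,193).

```bash
cat > h.py <<'E'
from plant import *
import cv2,numpy as np
from scipy.spatial.transform import Rotation as R
def rot(q): return R.from_quat([q[1],q[2],q[3],q[0]]).as_matrix()
def cam(n):
    c=camera_info(n)
    if n!="wrist": return c["camera_matrix"],rot(c["attitude"]),np.array(c["origin"])
    s=state(); T=rot(s["tool_rot"]); M=c["mount"]
    return c["camera_matrix"],T@M[:3,:3],s["tool_pos"]+T@M[:3,3]
def back(C,px,z):
    K,Rm,o=C; px=np.atleast_2d(px).astype(float)
    d=(Rm@np.linalg.inv(K)@np.c_[px,np.ones(len(px))].T).T
    return o+d*((z-o[2])/d[:,2])[:,None]
def proj(C,P):
    K,Rm,o=C; q=(K@Rm.T@(np.atleast_2d(P)-o).T).T
    return q[:,:2]/q[:,2:]
def rect(C,reg,z):
    c=max(cv2.findContours(reg.astype(np.uint8),0,1)[0],key=cv2.contourArea)[:,0]
    (x,y),wh,a=cv2.minAreaRect((back(C,c,z)[:,:2]*1000).astype(np.float32)); return np.round([x,y,*wh,a],1)
def yaw():
    return np.degrees(R.from_matrix(rot(state()["tool_rot"])).as_euler('xyz'))
E
python3 - <<'E'
from h import *
for n in("top","scene"):
    C=cam(n); grab_frame(n)
    for t,z in(("reagent_tray",.010),("side_mat",.004)):
        for d in trace(n,t)[:2]: print(n,t,d["p"],d["location"],rect(C,d["region"],z))
    for t,z in(("buffer_bottle_center",.1),("stain_bottle_center",.08),("amber_bottle_center",.095),("cal_weight_center",.024),("pan",.044)):
        for d in trace(n,t)[:3]: print(n,t,round(d["p"],2),d["location"],back(C,d["location"],z).round(3)[0], rect(C,d["region"],z))
print(yaw())
E
```

```text
top reagent_tray 0.61 [326.9, 223.8] [577.   25.9 215.6 155.4  89.2]
top side_mat 0.88 [205.8, 248.0] [414.9 260.7 140.8 181.5  82.2]
top buffer_bottle_center 0.8 [321.3, 214.9] [0.542 0.01  0.1  ] [542.8  23.7  65.2  51.6  16.2]
top buffer_bottle_center 0.46 [320.0, 191.4] [0.594 0.028 0.1  ] [593.5  21.9  31.2  25.   16.1]
top stain_bottle_center 0.97 [348.1, 203.2] [ 0.592 -0.04   0.08 ] [593.6 -40.6  55.7  43.7  14.6]
top amber_bottle_center 0.76 [205.5, 161.1] [0.593 0.305 0.095] [597.7 307.  133.4  73.7  50.1]
top amber_bottle_center 0.73 [345.9, 146.4] [0.721 0.001 0.095] [722.   -2.9 130.1  72.3   0.9]
top amber_bottle_center 0.65 [294.0, 183.0] [0.599 0.091 0.095] [599.1  87.9  75.6  48.3  16.5]
top cal_weight_center 0.49 [321.0, 190.6] [0.623 0.033 0.024] [618.9  27.6  33.5  26.9  16.1]
top pan 0.77 [421.3, 302.7] [ 0.424 -0.256  0.044] [ 430.8 -261.4  180.7  142.1    9.2]
scene reagent_tray 0.9 [312.8, 221.8] [571.8  25.9 217.7 153.3  88.4]
scene side_mat 0.93 [287.8, 324.5] [412.7 259.5 140.6 185.   82.4]
scene buffer_bottle_center 0.82 [316.7, 202.7] [0.515 0.071 0.1  ] [525.4  59.4  50.6 144.3  41.6]
scene stain_bottle_center 0.75 [323.7, 172.8] [ 0.587 -0.031  0.08 ] [591.6 -26.7  41.   98.3  41.6]
scene amber_bottle_center 0.91 [201.0, 257.3] [0.57  0.32  0.095] [588.3 315.7  73.7 194.   61.2]
scene amber_bottle_center 0.88 [274.2, 151.5] [0.713 0.004 0.095] [713.7   5.8  71.  241.5  48.1]
scene amber_bottle_center 0.79 [278.8, 201.2] [0.579 0.117 0.095] [579.5 114.1  47.9 146.8  47.2]
scene cal_weight_center 0.73 [300.4, 196.4] [0.614 0.018 0.024] [620.   23.4  23.4  67.   44.1]
scene pan 0.97 [427.0, 178.3] [ 0.426 -0.22   0.044] [ 428.1 -240.7  166.2  168.8    7.9]
[ 1.79998667e+02 -9.97551822e-04  1.54576255e+01]
```

Request:
play_rows:
  linear:
    - [0.03,0.044,0.0025]
    - [0.03,0.044,0.0025]
    - [0.03,0.044,0.0025]
    - [0.03,0.044,0.0025]
    - [0.03,0.044,0.0025]
    - [0.03,0.044,0.0025]
    - [0.03,0.044,0.0025]
    - [0.03,0.044,0.0025]
  turn: [-1.93,-1.93,-1.93,-1.93,-1.93,-1.93,-1.93,-1.93]
  hand: 0.0854

```text
time: 1.9
tool_pos: [0.4073, -0.2489, 0.2517]
tool_rot: [0.0, 1.0, -0.001, 0.0]
contact_force: [1.2, 0.1, -0.7]
gripper_width: 1.001
grasp_force: 0.0
```

Run:
```python
from h import *
s=state();print(s["time"],s["tool_pos"],yaw())
C=cam("wrist"); f=grab_frame("wrist"); cv2.imwrite("pics/w1.png",f[:,:,::-1])
for d in trace("wrist","pan")[:2]: print(d["p"],d["location"],rect(C,d["region"],.036),rect(C,d["region"],.044))
```

```text
1.9 [ 0.40734808 -0.24886641  0.2516935 ] [ 1.79965677e+02 -4.71578494e-02 -5.93609222e-02]
0.68 [332.2, 149.7] [ 434.3 -264.4  177.4  139.9    9.4] [ 435.2 -264.   173.5  136.8    9.4]
```

View pics/w1.png

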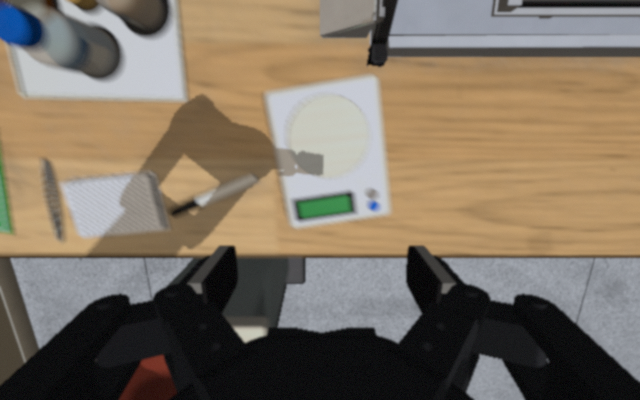

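The wrist view shows the pan as a cream disc centred near (328,135).

Request:
play_rows:
  linear:
    - [0.02,0.045,0.005]
    - [0.02,0.045,0.005]
    - [0.02,0.045,0.005]
    - [0.02,0.045,0.005]
    - [0.02,0.045,0.005]
    - [0.02,0.045,0.005]
    - [0,0,0]
    - [0,0,0]
  turn: [0,0,0,0,0,0,0,0]

```text
time: 3.0
tool_pos: [0.5264, 0.0189, 0.2811]
tool_rot: [0.0, 1.0, 0.0, -0.0]
contact_force: [0.2, -0.3, 0.2]
gripper_width: 1.005
grasp_force: 0.0
```

Run:
```python
from h import *
# pan from w1
c=camera_info("wrist");M=c["mount"];T=R.from_euler('xyz',[179.966,-.047,-.059],degrees=True).as_matrix()
C=(c["camera_matrix"],T@M[:3,:3],np.array([.40735,-.24887,.25169])+T@M[:3,3])
im=cv2.imread("pics/w1.png").astype(int)
m=((im[...,2]-im[...,0])>14)&((im[...,2]-im[...,0])<60)&(im[...,2]>150)
q=np.zeros_like(m);q[88:184,283:374]=m[88:184,283:374]
q=cv2.morphologyEx(q.astype(np.uint8),cv2.MORPH_OPEN,np.ones((5,5)))
c=max(cv2.findContours(q,0,1)[0],key=cv2.contourArea)[:,0]
(x,y),r=cv2.minEnclosingCircle((back(C,c,.044)[:,:2]).astype(np.float32));print("pan",x,y,r,cv2.boundingRect(c))
s=state();print(s["time"],s["tool_pos"],yaw())
C=cam("wrist"); f=grab_frame("wrist"); cv2.imwrite("pics/w2.png",f[:,:,::-1])
for t,z in(("reagent_tray",.010),("buffer_bottle_center",.109),("stain_bottle_center",.091),("amber_bottle_center",.106),("cal_weight_center",.03)):
    for d in trace("wrist",t)[:2]: print(t,round(d["p"],2),d["location"],rect(C,d["region"],z))
P=lambda x,y:np.array([.575,.026])+np.array([x,y])
print(proj(C,np.array([[.555,.026,.109],[.606,.091,.106],[.604,-.041,.091]])))
```

```text
pan 0.4283609688282013 -0.2065134346485138 0.013886701315641403 (283, 153, 12, 22)
3.0 [0.5264404  0.01886989 0.28107939] [1.79966066e+02 3.31843601e-02 3.82058650e-03]
reagent_tray 0.55 [331.9, 131.3] [580.4  25.8 212.6 151.8  88.8]
buffer_bottle_center 0.7 [316.2, 150.6] [563.2  26.6  50.8  50.   26.8]
stain_bottle_center 0.58 [328.4, 131.5] [581.7  24.9 170.  121.3  88.9]
stain_bottle_center 0.55 [366.9, 112.7] [606.5 -33.3  41.9  44.    1.4]
amber_bottle_center 0.93 [257.7, 106.8] [608.8  85.   59.2  46.5  70.8]
amber_bottle_center 0.82 [336.8, 18.6] [6.904e+02 5.000e-01 4.130e+01 6.640e+01 0.000e+00]
cal_weight_center 0.93 [313.2, 103.9] [620.4  27.1  28.7  29.1   0. ]
[[314.80956518 160.84716946]
 [254.02595277 112.85808502]
 [374.36612043 115.23182539]]
```

View pics/w2.png

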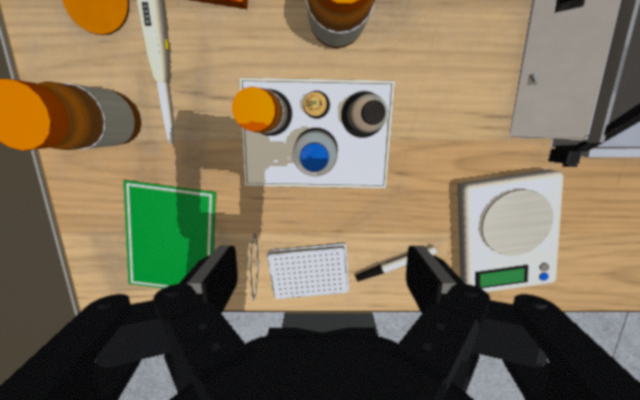

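The tray, all four objects and both the mat and pan are visible. Caps sit at blue (314,157), orange (256,109) and black (373,111).

Run:
```python
from h import *
C=cam("wrist"); im=cv2.imread("pics/w2.png"); b,g,r=[im[...,i].astype(int) for i in range(3)]
def cc(m,box,z,lab):
    q=np.zeros(m.shape,np.uint8);x0,y0,x1,y1=box;q[y0:y1,x0:x1]=m[y0:y1,x0:x1]
    c=max(cv2.findContours(cv2.morphologyEx(q,2,np.ones((3,3))),0,1)[0],key=cv2.contourArea)[:,0]
    (x,y),rr=cv2.minEnclosingCircle(back(C,c,z)[:,:2].astype(np.float32)*1000);print(lab,round(x,1),round(y,1),round(rr,1),cv2.boundingRect(c))
cc((b>r+50)&(b>g+25),(290,135,345,180),.109,"blue")
cc((r>170)&(b<70),(225,80,285,140),.106,"orange")
cc((r<50)&(g<50)&(b<50),(357,95,392,128),.091,"black")
cc((r>b+8)&(r<b+60)&(r>140),(474,182,558,264),.044,"pan")
cc((g>r+60)&(g>b+60),(110,170,225,295),.004,"mat")
q=((g>r+60)&(g>b+40));q[:170]=0;q[295:]=0;q[:,230:]=0;print(rect(C,q,.004))
print(im[215,515],im[230,460+10],im[200,515],im[270,470])
t=np.radians(-1.2);Rm=np.array([[np.cos(t),-np.sin(t)],[np.sin(t),np.cos(t)]])
print((np.array([579,25.9])+(Rm@np.array([[-20,0],[30,66],[30,-66],[42,0]]).T).T).round(1))
```

```text
blue 560.0 26.8 15.9 (300, 143, 29, 28)
orange 610.1 91.9 22.9 (232, 88, 43, 43)
black 607.2 -38.7 12.1 (362, 103, 22, 19)
pan 458.2 -258.2 50.7 (483, 189, 70, 66)
mat 419.2 287.0 86.4 (130, 187, 60, 98)
[415.4 262.3 119.8 163.4  82. ]
[173 184 187] [205 207 204] [175 185 190] [191 201 202]
[[559.   26.3]
 [610.4  91.3]
 [607.6 -40.7]
 [621.   25. ]]
```

Request:
play_rows:
  linear:
    - [0.0083,0.0018,-0.035]
    - [0.0083,0.0018,-0.035]
    - [0.0083,0.0018,-0.035]
    - [0.0083,0.0018,-0.035]
    - [0,0,-0.0315]
    - [0,0,-0.0315]
    - [0,0,-0.0315]
    - [0,0,0]
  turn: [0,0,0,0,0,0,0,0]
  hand: 0.076

```text
time: 4.3
tool_pos: [0.5572, 0.0266, 0.0439]
tool_rot: [-0.0, 1.0, -0.0, -0.003]
contact_force: [-0.4, 0.5, -0.6]
gripper_width: 0.889
grasp_force: 0.0
```

Request:
play_rows:
  linear:
    - [0,0,0]
    - [0,0,0]
    - [0,0,0]
    - [0,0,0]
    - [0,0,0]
    - [0,0,0]
  turn: [0,0,0,0,0,0]
  hand: 0.04

```text
time: 5.05
tool_pos: [0.5612, 0.0266, 0.0488]
tool_rot: [0.0, 1.0, 0.0, 0.002]
contact_force: [-0.7, 0.5, 6.5]
gripper_width: 0.641
grasp_force: 63.6
```

Request:
play_rows:
  linear:
    - [0,0,0.03]
    - [0,0,0.03]
    - [-0.0347,0.038,0]
    - [-0.0347,0.038,0]
    - [-0.0347,0.038,0]
    - [-0.0347,0.038,0]
    - [-0.0347,0.038,0]
    - [-0.0347,0.038,0]
  turn: [0,0,0,0,0,0,0,0]

```text
time: 6.05
tool_pos: [0.3499, 0.2556, 0.1064]
tool_rot: [-0.0, 1.0, -0.0, -0.0]
contact_force: [-0.1, 1.2, -2.3]
gripper_width: 0.643
grasp_force: 64.0
```

Request:
play_rows:
  linear:
    - [0,0,0]
    - [0,0,-0.02]
    - [0,0,-0.02]
    - [0,0,-0.015]
    - [0,0,0]
  turn: [0,0,0,0,0]

```text
time: 6.68
tool_pos: [0.3508, 0.2538, 0.0503]
tool_rot: [0.001, 1.0, -0.0, -0.001]
contact_force: [-0.2, 0.7, -2.0]
gripper_width: 0.641
grasp_force: 64.2
```

Request:
play_rows:
  linear:
    - [0,0,-0.004]
    - [0,0,0]
  turn: [0,0]

```text
time: 6.92
tool_pos: [0.352, 0.2549, 0.0482]
tool_rot: [-0.0, 1.0, 0.0, 0.0]
contact_force: [-0.2, -0.9, -1.9]
gripper_width: 0.644
grasp_force: 64.2
```

Request:
play_rows:
  linear:
    - [0,0,0]
    - [0,0,0]
    - [0,0,0]
    - [0,0,0.03]
    - [0,0,0.05]
    - [0,0,0.05]
  turn: [0,0,0,0,0,0]
  hand: 0.078

```text
time: 7.68
tool_pos: [0.3512, 0.2547, 0.179]
tool_rot: [0.0, 1.0, 0.0, -0.0]
contact_force: [0.7, 0.6, 0.5]
gripper_width: 0.913
grasp_force: 0.0
```

Request:
play_rows:
  linear:
    - [0.043,-0.0272,0]
    - [0.043,-0.0272,0]
    - [0.043,-0.0272,0]
    - [0.043,-0.0272,0]
    - [0.043,-0.0272,0]
    - [0.043,-0.0272,0]
    - [0,0,0]
    - [0,0,0]
  turn: [-3.33,-3.33,-3.33,-3.33,-3.33,-3.33,0,0]
  hand: 0.067

```text
time: 8.68
tool_pos: [0.6091, 0.0918, 0.1775]
tool_rot: [-0.0, 0.985, -0.173, -0.001]
contact_force: [-0.3, -0.2, 0.8]
gripper_width: 0.786
grasp_force: 0.0
```

Run:
```python
from h import *
s=state();print(s["time"],s["tool_pos"],yaw(),s["gripper_width"])
C=cam("wrist"); f=grab_frame("wrist"); cv2.imwrite("pics/w3.png",f[:,:,::-1])
print(proj(C,[.610,.0914,.106]))
```

```text
8.675 [0.60909506 0.09184492 0.1774551 ] [ 1.79994278e+02  6.37030012e-02 -1.99472120e+01] 0.7860457845704731
[[321.87851985 211.47310154]]
```

View pics/w3.png

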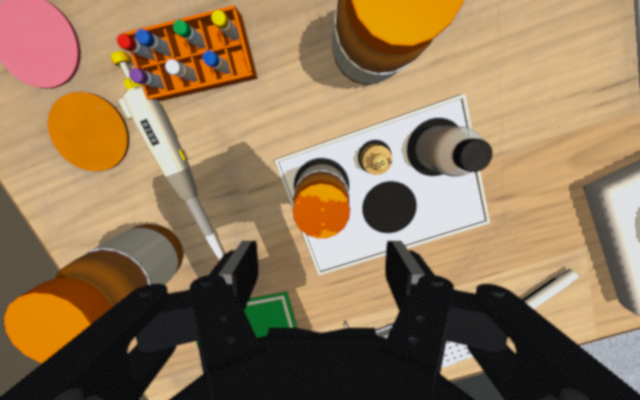

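The amber cap is at (321,210), as predicted, so I'm descending.

Request:
play_rows:
  linear:
    - [0.0005,0,-0.04]
    - [0,0,-0.04]
    - [0,0,-0.03]
    - [0,0,-0.02]
    - [0,0,0]
  turn: [0,0,0,0,0]

```text
time: 9.35
tool_pos: [0.6084, 0.0922, 0.0464]
tool_rot: [0.0, 0.985, -0.173, -0.001]
contact_force: [0.5, 0.3, 0.6]
gripper_width: 0.786
grasp_force: 0.0
```

Request:
play_rows:
  linear:
    - [0,0,0]
    - [0,0,0]
    - [0,0,0]
    - [0,0,0]
    - [0,0,0]
  turn: [0,0,0,0,0]
  hand: 0.035

```text
time: 9.98
tool_pos: [0.6115, 0.0917, 0.0498]
tool_rot: [-0.0, 0.985, -0.173, 0.002]
contact_force: [-0.8, 0.3, 6.2]
gripper_width: 0.585
grasp_force: 63.0
```

Request:
play_rows:
  linear:
    - [0,0,0.03]
    - [0,0,0.03]
    - [-0.032,0.0315,0]
    - [-0.032,0.0315,0]
    - [-0.032,0.0315,0]
    - [-0.032,0.0315,0]
    - [-0.032,0.0315,0]
    - [-0.032,0.0315,0]
  turn: [0,0,3.3,3.3,3.3,3.3,3.3,3.3]

```text
time: 10.98
tool_pos: [0.4165, 0.2812, 0.1073]
tool_rot: [0.0, 1.0, -0.001, -0.0]
contact_force: [0.2, 1.5, -2.6]
gripper_width: 0.593
grasp_force: 62.9
```

Request:
play_rows:
  linear:
    - [0,0,0]
    - [0,0,-0.02]
    - [0,0,-0.02]
    - [0,0,-0.015]
    - [0,0,-0.003]
    - [0,0,0]
  turn: [0,0,0,0,0,0]

```text
time: 11.72
tool_pos: [0.4184, 0.2805, 0.0499]
tool_rot: [-0.0, 1.0, -0.002, 0.0]
contact_force: [0.1, -0.5, -1.5]
gripper_width: 0.589
grasp_force: 63.0
```

Request:
play_rows:
  linear:
    - [0,0,-0.002]
    - [0,0,0]
  turn: [0,0]

```text
time: 11.98
tool_pos: [0.4184, 0.2808, 0.0483]
tool_rot: [-0.0, 1.0, -0.001, 0.0]
contact_force: [0.2, 0.4, -2.2]
gripper_width: 0.588
grasp_force: 63.0
```

Request:
play_rows:
  linear:
    - [0,0,0]
    - [0,0,0]
    - [0,0,0]
    - [0,0,0.03]
    - [0,0,0.05]
    - [0,0,0.05]
  turn: [0,0,0,0,0,0]
  hand: 0.074

```text
time: 12.72
tool_pos: [0.4177, 0.2805, 0.1789]
tool_rot: [0.0, 1.0, -0.001, -0.0]
contact_force: [0.7, 0.4, 1.0]
gripper_width: 0.867
grasp_force: 0.0
```

Request:
play_rows:
  linear:
    - [0.0271,-0.0459,0]
    - [0.0271,-0.0459,0]
    - [0.0271,-0.0459,0]
    - [0.0271,-0.0459,0]
    - [0.0271,-0.0459,0]
    - [0.0271,-0.0459,0]
    - [0.0271,-0.0459,0]
    - [0,0,0]
  turn: [2.86,2.86,2.86,2.86,2.86,2.86,2.86,0]
  hand: 0.061

```text
time: 13.72
tool_pos: [0.6089, -0.0437, 0.1777]
tool_rot: [0.0, 0.985, 0.17, 0.0]
contact_force: [0.1, 0.5, -0.4]
gripper_width: 0.716
grasp_force: 0.0
```

Request:
play_rows:
  linear:
    - [0,0,0]
    - [0,0,-0.04]
    - [0,0,-0.04]
    - [0,0,-0.035]
    - [0,0,-0.023]
    - [0,0,0]
  turn: [0,0,0,0,0,0]

```text
time: 14.48
tool_pos: [0.6053, -0.0389, 0.0374]
tool_rot: [-0.001, 0.985, 0.173, -0.002]
contact_force: [-0.4, -0.2, -0.3]
gripper_width: 0.714
grasp_force: 0.0
```

Request:
play_rows:
  linear:
    - [0,0,0]
    - [0,0,0]
    - [0,0,0]
    - [0,0,0]
    - [0,0,0]
  turn: [0,0,0,0,0]
  hand: 0.03

```text
time: 15.1
tool_pos: [0.6087, -0.0407, 0.0412]
tool_rot: [0.0, 0.985, 0.172, 0.001]
contact_force: [-0.6, 1.8, 5.8]
gripper_width: 0.52
grasp_force: 61.1
```

Request:
play_rows:
  linear:
    - [0,0,0.03]
    - [0,0,0.03]
    - [-0.0226,0.0463,0]
    - [-0.0226,0.0463,0]
    - [-0.0226,0.0463,0]
    - [-0.0226,0.0463,0]
    - [-0.0226,0.0463,0]
    - [-0.0226,0.0463,0]
  turn: [0,0,-3.33,-3.33,-3.33,-3.33,-3.33,-3.33]

```text
time: 16.1
tool_pos: [0.471, 0.2382, 0.0994]
tool_rot: [0.0, 1.0, -0.002, -0.0]
contact_force: [0.3, 0.5, -1.2]
gripper_width: 0.522
grasp_force: 61.6
```

Request:
play_rows:
  linear:
    - [0,0,0]
    - [0,0,-0.02]
    - [0,0,-0.02]
    - [0,0,-0.015]
    - [0,0,-0.003]
    - [0,0,0]
  turn: [0,0,0,0,0,0]

```text
time: 16.85
tool_pos: [0.4726, 0.2368, 0.042]
tool_rot: [0.0, 1.0, -0.001, 0.0]
contact_force: [0.5, 0.1, -0.9]
gripper_width: 0.529
grasp_force: 61.7
```

Request:
play_rows:
  linear:
    - [0,0,-0.0028]
    - [0,0,0]
  turn: [0,0]

```text
time: 17.1
tool_pos: [0.4725, 0.2372, 0.0394]
tool_rot: [-0.0, 1.0, -0.001, 0.0]
contact_force: [0.7, 0.2, -0.5]
gripper_width: 0.524
grasp_force: 61.7
```

Request:
play_rows:
  linear:
    - [0,0,0]
    - [0,0,0]
    - [0,0,0]
    - [0,0,0.03]
    - [0,0,0.05]
    - [0,0,0.06]
  turn: [0,0,0,0,0,0]
  hand: 0.07

```text
time: 17.85
tool_pos: [0.4712, 0.2368, 0.1792]
tool_rot: [0.0, 1.0, -0.001, -0.001]
contact_force: [0.8, 0.0, 0.1]
gripper_width: 0.823
grasp_force: 0.0
```

Request:
play_rows:
  linear:
    - [0.0212,-0.0302,0]
    - [0.0212,-0.0302,0]
    - [0.0212,-0.0302,0]
    - [0.0212,-0.0302,0]
    - [0.0212,-0.0302,0]
    - [0.0212,-0.0302,0]
    - [0.0212,-0.0302,0]
    - [0,0,0]
  turn: [0,0,0,0,0,0,0,0]
  hand: 0.06

```text
time: 18.85
tool_pos: [0.6215, 0.0238, 0.1789]
tool_rot: [0.0, 1.0, -0.002, 0.0]
contact_force: [1.1, 0.2, 0.2]
gripper_width: 0.702
grasp_force: 0.0
```

Run:
```python
from h import *
s=state();print(s["time"],s["tool_pos"],yaw(),s["gripper_width"])
C=cam("wrist"); f=grab_frame("wrist"); cv2.imwrite("pics/w4.png",f[:,:,::-1])
print(proj(C,[.621,.0255,.054]))
for d in trace("wrist","cal_weight_center")[:1]: print(d["p"],d["location"],rect(C,d["region"],.03))
grab_frame("scene");f=grab_frame("top"); cv2.imwrite("pics/t4.png",cv2.resize(f[150:300,140:390,::-1],None,fx=3,fy=3))
```

```text
18.85 [0.62149884 0.02381835 0.17891291] [ 1.79987058e+02 -4.17959638e-03 -2.86360041e-01] 0.7022431364470584
[[319.57537345 196.81299774]]
0.89 [316.5, 189.2] [622.1  27.8  28.7  32.6  89.7]
```

View pics/w4.png

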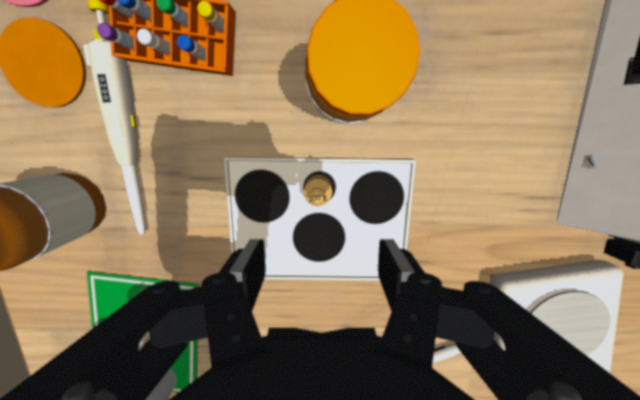

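View pics/t4.png

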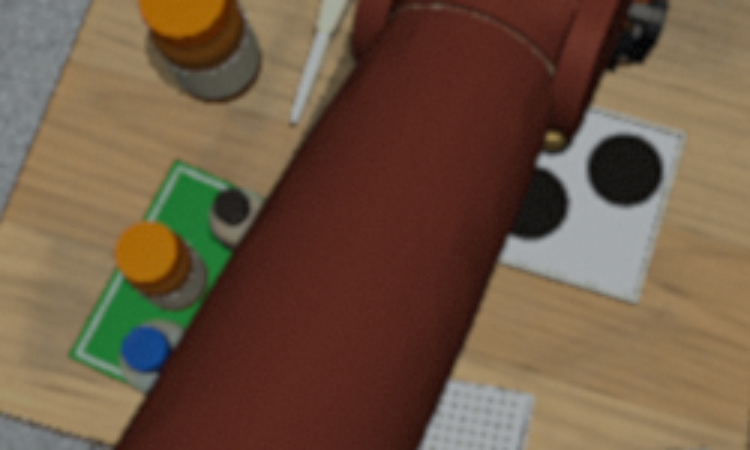

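All three bottles stand on the mat. In the wrist view the weight is at (319,190) on its small spot, and the empty spots are at (262,195), (376,197) and (319,237). I'll measure the spots now for the return trip.

Run:
```python
from h import *
C=cam("wrist"); im=cv2.imread("pics/w4.png"); b,g,r=[im[...,i].astype(int) for i in range(3)]
for n,(x0,y0,x1,y1) in dict(amber=(232,165,292,225),stain=(347,168,407,228),buffer=(290,210,348,265)).items():
    q=np.zeros(r.shape,np.uint8);q[y0:y1,x0:x1]=(im.max(2)<70)[y0:y1,x0:x1]
    c=max(cv2.findContours(q,0,1)[0],key=cv2.contourArea)[:,0]
    (x,y),rr=cv2.minEnclosingCircle(back(C,c,.006)[:,:2].astype(np.float32)*1000);print(n,round(x,1),round(y,1),round(rr,1))
q=np.zeros(r.shape,np.uint8);q[170:210,300:340]=((r>b+40)&(r>90))[170:210,300:340]
c=max(cv2.findContours(q,0,1)[0],key=cv2.contourArea)[:,0];bb=cv2.boundingRect(c);print(bb,(back(C,[[bb[0]-.5,190],[bb[0]+bb[2]-.5,190]],.03)*1000).round(1))
```

```text
amber 608.0 95.2 30.6
stain 606.0 -36.7 30.2
buffer 557.0 30.0 30.0
(303, 177, 30, 29) [[620.8  46.5  30. ]
 [620.8  14.8  30. ]]
```

Request:
play_rows:
  linear:
    - [0,0.0008,0]
    - [0,0.0008,0]
    - [0,0,0]
    - [0,0,-0.04]
    - [0,0,-0.04]
    - [0,0,-0.04]
    - [0,0,-0.03]
    - [0,0,0]
  turn: [8.3,8.3,8.4,0,0,0,0,0]
  hand: 0.05

```text
time: 20.05
tool_pos: [0.6175, 0.0285, 0.0259]
tool_rot: [-0.001, 0.976, 0.216, -0.003]
contact_force: [-0.3, -0.1, 0.3]
gripper_width: 0.587
grasp_force: 0.0
```

Request:
play_rows:
  linear:
    - [0,0,-0.01]
    - [0,0,-0.007]
    - [0,0,0]
    - [0,0,0]
  turn: [0,0,0,0]

```text
time: 20.55
tool_pos: [0.621, 0.0273, 0.0126]
tool_rot: [0.0, 0.977, 0.215, 0.0]
contact_force: [-0.3, -0.9, 0.4]
gripper_width: 0.586
grasp_force: 0.0
```

Request:
play_rows:
  linear:
    - [0,0,0]
    - [0,0,0]
    - [0,0,0]
    - [0,0,0]
    - [0,0,0]
  turn: [0,0,0,0,0]
  hand: 0.015

```text
time: 21.18
tool_pos: [0.6213, 0.0273, 0.0128]
tool_rot: [0.0, 0.977, 0.215, 0.001]
contact_force: [0.1, -0.2, 5.3]
gripper_width: 0.325
grasp_force: 59.8
```

Request:
play_rows:
  linear:
    - [0,0,0.03]
    - [0,0,0.04]
    - [0,0,0.03]
    - [-0.0233,-0.0407,0]
    - [-0.0233,-0.0407,0]
    - [-0.0233,-0.0407,0]
    - [-0.0233,-0.0407,0]
    - [-0.0233,-0.0407,0]
  turn: [0,0,0,0,0,0,0,0]

```text
time: 22.18
tool_pos: [0.5021, -0.1768, 0.1104]
tool_rot: [-0.001, 0.977, 0.215, -0.001]
contact_force: [0.5, -0.2, -0.8]
gripper_width: 0.322
grasp_force: 59.7
```

Request:
play_rows:
  linear:
    - [-0.0233,-0.0407,0]
    - [-0.0233,-0.0407,0]
    - [0,0,0]
    - [0,0,0]
    - [0,0,0]
  turn: [0,0,0,0,0]

```text
time: 22.8
tool_pos: [0.4577, -0.2564, 0.1114]
tool_rot: [-0.001, 0.976, 0.216, -0.0]
contact_force: [0.0, 0.8, -1.8]
gripper_width: 0.326
grasp_force: 59.7
```

Run:
```python
from h import *
s=state();print(s["time"],s["tool_pos"],yaw(),s["gripper_width"])
C=cam("wrist"); f=grab_frame("wrist"); im=f[:,:,::-1].copy()
p=proj(C,[.458,-.258,.044])[0];print(p)
t=np.linspace(0,6.28,60);e=proj(C,np.c_[.458+.05*np.cos(t),-.258+.05*np.sin(t),.044+0*t])
cv2.polylines(im,[e.astype(np.int32)],True,(0,0,255),1);cv2.imwrite("pics/w5.png",im)
```

```text
22.8 [ 0.4576547  -0.25641679  0.11141248] [-1.79935381e+02  1.72690945e-02  2.49615584e+01] 0.3259884423948115
[322.89090915 214.73859739]
```

View pics/w5.png

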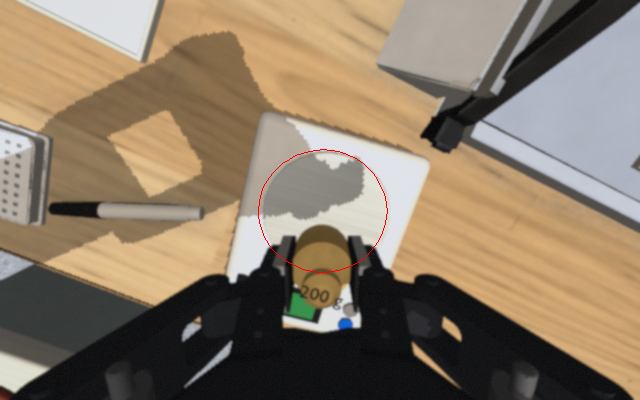

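The weight is held at (320,265). The predicted pan circle matches the visible pan, so I'm lowering it.

Request:
play_rows:
  linear:
    - [0,0,-0.025]
    - [0,0,-0.02]
    - [0,0,-0.012]
    - [0,0,0]
    - [0,0,0]
  turn: [0,0,0,0,0]

```text
time: 23.48
tool_pos: [0.4582, -0.2578, 0.0559]
tool_rot: [0.001, 0.976, 0.216, 0.0]
contact_force: [-0.4, 0.3, -1.8]
gripper_width: 0.325
grasp_force: 59.7
```

Request:
play_rows:
  linear:
    - [0,0,-0.0035]
    - [0,0,-0.0015]
    - [0,0,0]
  turn: [0,0,0]

```text
time: 23.85
tool_pos: [0.4578, -0.2578, 0.0508]
tool_rot: [0.0, 0.977, 0.215, 0.0]
contact_force: [-1.9, 1.4, 2.6]
gripper_width: 0.322
grasp_force: 60.2
```

Request:
play_rows:
  linear:
    - [0,0,0]
    - [0,0,0]
    - [0,0,0]
    - [0,0,0.02]
    - [0,0,0.04]
    - [0,0,0.04]
    - [0,0,0.03]
    - [0,0,0]
  turn: [0,0,0,0,0,0,0,0]
  hand: 0.055

```text
time: 24.85
tool_pos: [0.4591, -0.2588, 0.1833]
tool_rot: [0.002, 0.977, 0.215, 0.002]
contact_force: [0.1, -0.1, -0.2]
gripper_width: 0.644
grasp_force: 0.0
```

Run:
```python
from h import *
s=state();print(s["time"],s["tool_pos"],yaw(),s["gripper_width"])
C=cam("wrist"); f=grab_frame("wrist"); im=f[:,:,::-1].copy()
for d in trace("wrist","cal_weight_center")[:1]: print(d["p"],d["location"],rect(C,d["region"],.07))
t=np.linspace(0,6.28,60);e=proj(C,np.c_[.458+.05*np.cos(t),-.258+.05*np.sin(t),.044+0*t])
cv2.polylines(im,[e.astype(np.int32)],True,(0,0,255),1);cv2.imwrite("pics/w6.png",im)
```

```text
24.85 [ 0.45905916 -0.25876258  0.18329355] [ 1.79670221e+02 -1.73592374e-01  2.48818566e+01] 0.6439149901164452
```

View pics/w6.png

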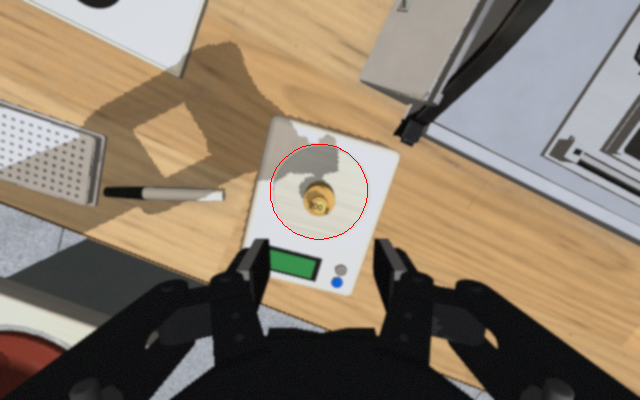

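The weight stands upright at the pan centre (319,195). I'm going back for the stain bottle.

Request:
play_rows:
  linear:
    - [0.002,0.05,0]
    - [0.002,0.05,0]
    - [0.002,0.05,0]
    - [0.002,0.05,0]
    - [0.002,0.05,0]
    - [0.002,0.05,0]
    - [0.002,0.05,0]
    - [0,0.05,0]
  turn: [-3.1,-3.1,-3.1,-3.1,-3.1,-3.1,-3.1,-3.2]
  hand: 0.07

```text
time: 25.95
tool_pos: [0.4701, 0.1439, 0.1775]
tool_rot: [0.0, 1.0, -0.001, -0.002]
contact_force: [0.2, 0.0, 0.4]
gripper_width: 0.823
grasp_force: 0.0
```

Request:
play_rows:
  linear:
    - [0,0.048,0]
    - [0,0.0475,0]
    - [0,0,0]
    - [0,0,0]
  turn: [0,0,0,0]

```text
time: 26.45
tool_pos: [0.4705, 0.2374, 0.178]
tool_rot: [0.001, 1.0, 0.0, -0.002]
contact_force: [0.3, -0.7, 0.7]
gripper_width: 0.82
grasp_force: 0.0
```

Run:
```python
from h import *
s=state();print(s["time"],s["tool_pos"],yaw(),s["gripper_width"])
C=cam("wrist"); f=grab_frame("wrist"); im=f[:,:,::-1].copy()
for (x,y,z,r) in((.4725,.2372,.089,.014),(.4184,.2808,.104,.026),(.352,.2549,.107,.017)):
  t=np.linspace(0,6.28,60);e=proj(C,np.c_[x+r*np.cos(t),y+r*np.sin(t),z+0*t])
  cv2.polylines(im,[e.astype(np.int32)],True,(0,255,255),1)
cv2.imwrite("pics/w7.png",im)
```

```text
26.45 [0.4705131  0.23744998 0.17801743] [1.79915885e+02 1.78177601e-01 2.36701567e-03] 0.8203666557744667
```

View pics/w7.png

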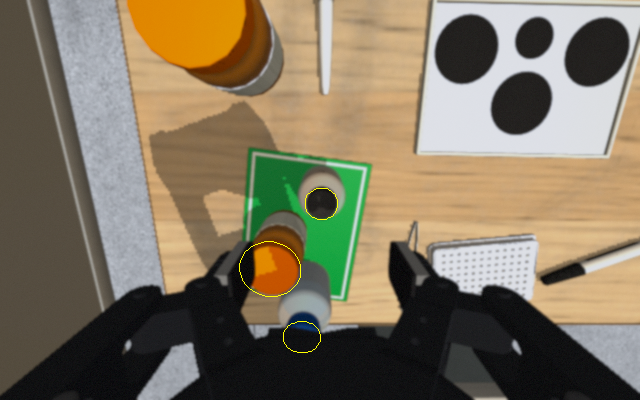

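All caps match the predicted circles, with stain at (321,202). Descending.

Request:
play_rows:
  linear:
    - [0.001,0,-0.04]
    - [0,0,-0.04]
    - [0,0,-0.035]
    - [0,0,-0.0245]
    - [0,0,0]
    - [0,0,0]
  turn: [0,0,0,0,0,0]

```text
time: 27.25
tool_pos: [0.4733, 0.2375, 0.0415]
tool_rot: [-0.0, 1.0, -0.001, 0.001]
contact_force: [0.8, -0.9, 1.3]
gripper_width: 0.821
grasp_force: 0.0
```

Request:
play_rows:
  linear:
    - [0,0,0]
    - [0,0,0]
    - [0,0,0]
    - [0,0,0]
    - [0,0,0]
  turn: [0,0,0,0,0]
  hand: 0.03

```text
time: 27.88
tool_pos: [0.474, 0.2383, 0.0424]
tool_rot: [-0.0, 1.0, -0.0, 0.002]
contact_force: [0.9, -1.0, 6.1]
gripper_width: 0.523
grasp_force: 61.4
```

Request:
play_rows:
  linear:
    - [0,0,0.03]
    - [0,0,0.03]
    - [0.0224,-0.0463,0]
    - [0.0224,-0.0463,0]
    - [0.0224,-0.0463,0]
    - [0.0224,-0.0463,0]
    - [0.0224,-0.0463,0]
    - [0.0224,-0.0463,0]
  turn: [0,0,0,0,0,0,0,0]

```text
time: 28.88
tool_pos: [0.6071, -0.0413, 0.1001]
tool_rot: [-0.0, 1.0, -0.0, -0.0]
contact_force: [0.6, -0.5, -0.9]
gripper_width: 0.525
grasp_force: 61.6
```

Request:
play_rows:
  linear:
    - [0,0,0]
    - [0,0,0]
    - [0,0,-0.02]
    - [0,0,-0.02]
    - [0,0,-0.012]
    - [0,0,0]
    - [0,0,0]
  turn: [0,0,0,0,0,0,0]

```text
time: 29.75
tool_pos: [0.6071, -0.0398, 0.0487]
tool_rot: [0.0, 1.0, -0.0, 0.0]
contact_force: [0.8, 0.3, -1.1]
gripper_width: 0.527
grasp_force: 61.7
```

Request:
play_rows:
  linear:
    - [0,0,-0.0025]
    - [0,0,-0.0015]
    - [0,0,0]
  turn: [0,0,0]

```text
time: 30.12
tool_pos: [0.6069, -0.0399, 0.0446]
tool_rot: [0.0, 1.0, -0.0, 0.0]
contact_force: [-0.9, -0.3, -1.2]
gripper_width: 0.528
grasp_force: 61.7
```

Request:
play_rows:
  linear:
    - [0,0,0]
    - [0,0,0]
    - [0,0,0]
    - [0,0,0.03]
    - [0,0,0.05]
    - [0,0,0.055]
    - [0,0,0]
  turn: [0,0,0,0,0,0,0]
  hand: 0.07

```text
time: 31.0
tool_pos: [0.6105, -0.0405, 0.1867]
tool_rot: [0.001, 1.0, -0.0, 0.006]
contact_force: [-0.2, 0.3, -0.4]
gripper_width: 0.816
grasp_force: 0.0
```

Request:
play_rows:
  linear:
    - [-0.0237,0.0401,0]
    - [-0.0237,0.0401,0]
    - [-0.0237,0.0401,0]
    - [-0.0237,0.0401,0]
    - [-0.0237,0.0401,0]
    - [-0.0237,0.0401,0]
    - [-0.0237,0.0401,0]
    - [-0.0237,0.0401,0]
  turn: [0,0,0,0,0,0,0,0]
  hand: 0.076

```text
time: 32.0
tool_pos: [0.4159, 0.2819, 0.1786]
tool_rot: [0.0, 1.0, -0.0, -0.0]
contact_force: [0.4, 0.4, -0.1]
gripper_width: 0.891
grasp_force: 0.0
```

Request:
play_rows:
  linear:
    - [0,0,0]
    - [0,0,0]
    - [0,0,-0.03]
    - [0,0,0]
    - [0,0,0]
  turn: [0,0,0,0,0]

```text
time: 32.62
tool_pos: [0.4179, 0.2803, 0.15]
tool_rot: [-0.0, 1.0, -0.001, 0.0]
contact_force: [-1.0, -0.0, 0.6]
gripper_width: 0.887
grasp_force: 0.0
```

Target z is about 0.047, so down 0.103.

Request:
play_rows:
  linear:
    - [0,0,-0.04]
    - [0,0,-0.04]
    - [0,0,-0.023]
    - [0,0,0]
    - [0,0,0]
  turn: [0,0,0,0,0]

```text
time: 33.25
tool_pos: [0.4188, 0.2814, 0.0485]
tool_rot: [-0.001, 1.0, -0.0, 0.001]
contact_force: [-0.2, 0.7, 0.6]
gripper_width: 0.89
grasp_force: 0.0
```

Request:
play_rows:
  linear:
    - [0,0,0]
    - [0,0,0]
    - [0,0,0]
    - [0,0,0]
    - [0,0,0]
  turn: [0,0,0,0,0]
  hand: 0.035

```text
time: 33.88
tool_pos: [0.4189, 0.2815, 0.0488]
tool_rot: [-0.001, 1.0, -0.0, 0.002]
contact_force: [-0.6, -1.0, 5.7]
gripper_width: 0.585
grasp_force: 62.7
```

Request:
play_rows:
  linear:
    - [0,0,0.03]
    - [0,0,0.03]
    - [0.0319,-0.0315,0]
    - [0.0319,-0.0315,0]
    - [0.0319,-0.0315,0]
    - [0.0319,-0.0315,0]
    - [0.0319,-0.0315,0]
    - [0.0319,-0.0315,0]
  turn: [0,0,0,0,0,0,0,0]

```text
time: 34.88
tool_pos: [0.6095, 0.0909, 0.1065]
tool_rot: [-0.0, 1.0, -0.0, -0.0]
contact_force: [-0.3, -0.6, -1.0]
gripper_width: 0.587
grasp_force: 63.0
```

Request:
play_rows:
  linear:
    - [0,0,0]
    - [0,0,0]
    - [0,0,-0.02]
    - [0,0,-0.02]
    - [0,0,-0.012]
    - [0,0,0]
    - [0,0,0]
  turn: [0,0,0,0,0,0,0]

```text
time: 35.75
tool_pos: [0.6087, 0.092, 0.0544]
tool_rot: [-0.0, 1.0, -0.0, 0.0]
contact_force: [0.4, 0.0, -1.6]
gripper_width: 0.585
grasp_force: 63.1
```

Request:
play_rows:
  linear:
    - [0,0,-0.002]
    - [0,0,-0.0015]
    - [0,0,0]
  turn: [0,0,0]

```text
time: 36.12
tool_pos: [0.6087, 0.0919, 0.051]
tool_rot: [0.0, 1.0, -0.0, 0.0]
contact_force: [-0.9, -1.1, -1.3]
gripper_width: 0.586
grasp_force: 63.1
```

Request:
play_rows:
  linear:
    - [0,0,0]
    - [0,0,0]
    - [0,0,0]
    - [0,0,0.03]
    - [0,0,0.05]
    - [0,0,0.05]
    - [0,0,0]
  turn: [0,0,0,0,0,0,0]
  hand: 0.074

```text
time: 37.0
tool_pos: [0.6121, 0.0921, 0.1877]
tool_rot: [-0.0, 1.0, -0.0, 0.006]
contact_force: [-0.5, 0.3, -0.1]
gripper_width: 0.868
grasp_force: 0.0
```

Request:
play_rows:
  linear:
    - [-0.0367,0.0233,0]
    - [-0.0367,0.0233,0]
    - [-0.0367,0.0233,0]
    - [-0.0367,0.0233,0]
    - [-0.0367,0.0233,0]
    - [-0.0367,0.0233,0]
    - [-0.0367,0.0233,0]
    - [0,0,0]
  turn: [0,0,0,0,0,0,0,0]
  hand: 0.078

```text
time: 38.0
tool_pos: [0.3496, 0.2558, 0.1798]
tool_rot: [0.0, 1.0, 0.002, -0.001]
contact_force: [-0.1, 0.2, -0.2]
gripper_width: 0.916
grasp_force: 0.0
```

Request:
play_rows:
  linear:
    - [0,0,0]
    - [0,0,-0.03]
    - [0,0,0]
    - [0,0,0]
  turn: [0,0,0,0]

```text
time: 38.5
tool_pos: [0.3525, 0.2547, 0.1515]
tool_rot: [0.0, 1.0, -0.001, 0.0]
contact_force: [0.4, 0.7, 0.7]
gripper_width: 0.913
grasp_force: 0.0
```

Request:
play_rows:
  linear:
    - [0,0,-0.04]
    - [0,0,-0.04]
    - [0,0,-0.0245]
    - [0,0,0]
    - [0,0,0]
  turn: [0,0,0,0,0]

```text
time: 39.12
tool_pos: [0.3533, 0.2556, 0.0484]
tool_rot: [-0.001, 1.0, -0.0, 0.001]
contact_force: [0.2, -0.9, 0.2]
gripper_width: 0.912
grasp_force: 0.0
```

Request:
play_rows:
  linear:
    - [0,0,0]
    - [0,0,0]
    - [0,0,0]
    - [0,0,0]
    - [0,0,0]
  turn: [0,0,0,0,0]
  hand: 0.04

```text
time: 39.75
tool_pos: [0.3533, 0.2557, 0.0486]
tool_rot: [-0.001, 1.0, -0.0, 0.002]
contact_force: [-1.0, -1.7, 6.7]
gripper_width: 0.636
grasp_force: 63.5
```

Request:
play_rows:
  linear:
    - [0,0,0.03]
    - [0,0,0.03]
    - [0.0347,-0.038,0]
    - [0.0347,-0.038,0]
    - [0.0347,-0.038,0]
    - [0.0347,-0.038,0]
    - [0.0347,-0.038,0]
    - [0.0347,-0.038,0]
  turn: [0,0,0,0,0,0,0,0]

```text
time: 40.75
tool_pos: [0.5607, 0.0257, 0.1063]
tool_rot: [-0.0, 1.0, -0.0, -0.0]
contact_force: [0.7, 0.6, -0.6]
gripper_width: 0.642
grasp_force: 64.0
```

Request:
play_rows:
  linear:
    - [0,0,0]
    - [0,0,0]
    - [0,0,-0.02]
    - [0,0,-0.02]
    - [0,0,-0.012]
    - [0,0,0]
    - [0,0,0]
  turn: [0,0,0,0,0,0,0]

```text
time: 41.62
tool_pos: [0.5603, 0.0271, 0.0547]
tool_rot: [0.0, 1.0, -0.0, 0.0]
contact_force: [0.0, -0.4, -1.4]
gripper_width: 0.642
grasp_force: 64.2
```

Request:
play_rows:
  linear:
    - [0,0,-0.0025]
    - [0,0,-0.0015]
    - [0,0,0]
  turn: [0,0,0]

```text
time: 42.0
tool_pos: [0.5601, 0.027, 0.0507]
tool_rot: [0.0, 1.0, -0.0, 0.0]
contact_force: [-1.4, 1.1, -0.8]
gripper_width: 0.639
grasp_force: 64.2
```

Request:
play_rows:
  linear:
    - [0,0,0]
    - [0,0,0]
    - [0,0,0]
    - [0,0,0.03]
    - [0,0,0.05]
    - [0,0,0.05]
    - [0,0,0.05]
    - [0,0,0.05]
  turn: [0,0,0,0,0,0,0,0]
  hand: 0.076

```text
time: 43.0
tool_pos: [0.5598, 0.027, 0.2823]
tool_rot: [0.0, 1.0, -0.0, 0.0]
contact_force: [-0.7, 0.4, 0.1]
gripper_width: 0.894
grasp_force: 0.0
```

Request:
play_rows:
  linear:
    - [-0.017,-0.004,0]
    - [-0.017,-0.004,0]
    - [0,0,0]
    - [0,0,0]
    - [0,0,0]
  turn: [0,0,0,0,0]

```text
time: 43.62
tool_pos: [0.5263, 0.0191, 0.2803]
tool_rot: [-0.0, 1.0, -0.0, -0.0]
contact_force: [-0.5, 0.2, 0.2]
gripper_width: 0.894
grasp_force: 0.0
```

Run:
```python
from h import *
s=state();print(s["time"],s["tool_pos"],yaw())
C=cam("wrist"); f=grab_frame("wrist"); im=f[:,:,::-1].copy(); cv2.imwrite("pics/w8.png",im)
b,g,r=[im[...,i].astype(int) for i in range(3)]
def cc(m,P,z,lab):
    u,v=proj(C,[*P,z])[0].astype(int);q=np.zeros(m.shape,np.uint8);sl=np.s_[v-25:v+25,u-25:u+25];q[sl]=m[sl]
    c=max(cv2.findContours(cv2.morphologyEx(q,2,np.ones((3,3))),0,1)[0],key=cv2.contourArea)[:,0]
    (x,y),rr=cv2.minEnclosingCircle(back(C,c,z)[:,:2].astype(np.float32)*1000);print(lab,round(x,1),round(y,1),round(rr,1))
cc((b>r+50)&(b>g+25),(.56,.027),.109,"blue")
cc((r>170)&(b<70),(.61,.092),.106,"orange")
cc((r<50)&(g<50)&(b<50),(.607,-.039),.091,"black")
```

```text
43.625 [0.5263359  0.01911131 0.2802623 ] [-1.79994852e+02  1.62356346e-02 -1.43238246e-02]
blue 558.1 26.7 16.1
orange 607.5 91.5 23.0
black 620.0 -19.3 11.3
```

View pics/w8.png

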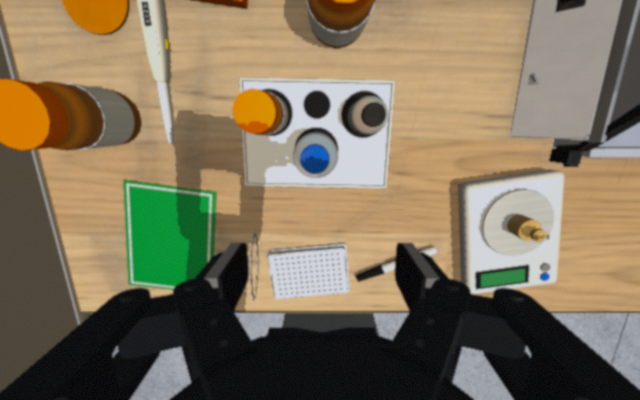

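The view matches the start: orange cap at (257,111), blue at (314,158) and black at (373,113). The weight is upright mid-pan at (525,228), and the "black" reading had locked onto the empty weight spot. I'm handing in.

```bash
python3 -c "
from plant import *
print(job_done())"
```

```text
the job is handed in; nothing more can be done
None
```

I handed the job in at about 44 s: the weight stands in the middle of the pan and all three bottles are back upright on their original spots, within about 3 mm by camera (stain bottle checked only by eye). The judge's result was not shown.

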